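# Take the battery cassette out of the temperature logger

### The job

The portable temperature logger on the worktop needs its battery swapped: push the battery lock on its lid fully across to its stop, then pinch the two side catches of the battery cassette together and draw the cassette straight up out of its bay. Finish while still holding it upright by its pinched catches, lifted well clear of the logger, ready to hand over; leave the radio, thermometer and calculator where they lie.

Things in the scene. Friction and masses are not known exactly. Their poses are not given: they have to be found in the camera images.
- logger: Light grey instrument box with black corner guards, 150 (x) x 200 (y) x 75 mm high, fixed on the worktop. Origin: centre of its underside. Its front (-x, four round probe sockets) faces roughly the robot. In its lid (top at z = 75): the battery bay, mouth 66 x 42, centre x = +18, y = +40; the battery lock in front of it; a blank display on the -y half. A handle stands out 26 mm from the back.
- battery_lock (a joint): Sliding lock on the lid: 0 = locked (its tongue lies over the cassette's ear and keeps the cassette down), 0.030 m = fully across at its hard stop, cassette free. Starts at 0 to 0.005. It slides towards the logger's -y (to the right seen from the robot), stays where it is left and takes about 3 N to move.
- lock_grip (a point): Middle of the lock's grey thumb grip, 24 mm above the lid: an upright fin 11 mm along y (the sliding direction), 18 mm along x, from 14 to 34 mm above the lid, on a sliding block 25 mm wide (y). Moves with the lock; at lock 0 it is at x = -41, y = +40, z = 99 mm in the logger's frame. The cassette's head begins 22 mm behind it (+x); beside the fin in +y and -y the lid is free.
- cassette: Dark grey battery cassette, 0.3 to 0.5 kg, seated in the bay, axes parallel to the logger's. Origin: centre of its plug's underside, seated at x = +18, y = +40, z = +33 mm in the logger's frame. Plug 64 (x) x 40 (y), 42 mm deep in the bay, 1 mm play. Head 72 (x) x 40 (y), top 52 mm above the lid. Ear at the foot of its -x end. Hooks on both catches hold it under the lid until they are pinched in.
- pinch_point (a point): On the cassette's axis, 68 mm above its origin (26 above the lid), midway between the two catches' ribbed finger faces. These are 23 mm wide (x), reach from 11 to 42 mm above the lid, face +y and -y of the cassette, and stand 58 mm apart at rest, 44 fully pinched (still 2 mm proud of the head each side). Beside each catch the lid is free for 30 mm or more and nothing stands on it.
- catch_left (a joint): Side catch on the cassette's +y side, sprung outward: 0 = out, hooked under the lid; 0.007 m = pushed fully in, unhooked (it is clear from 0.0055). About 4 N to start, 9 N at the end.
- catch_right (a joint): The same on the cassette's -y side, pushed in towards +y.
- radio: Bystander: black hand radio lying on its back, about 58 x 187 x 33 mm, behind the logger.
- thermometer: Bystander: white folded food thermometer, 46 x 152 x 18 mm, at the left.
- calculator: Bystander: dark pocket calculator, 118 x 68 x 15 mm, at the back right.
There are look-alikes about, which are no part of the job. What is meant by the cassette is not pink, and is the smaller of those in its own colour.

How it is judged (in metres and radians):
On the way, in this order (a step that is already met when the one before it is completed fails the run):
1. the battery lock is slid fully across to its stop, the cassette still seated (value of joint battery_lock above 0.027 m and z of cassette in the frame of logger below 0.038 m), for 0.2 s.
2. both catches are pinched in together, the cassette still in its bay (value of joint each of catch_left, catch_right above 0.0055 m and z of cassette in the frame of logger below 0.042 m), for 0.1 s.
At the end, for the whole second after the job is handed in: The lock is within 3 mm of its stop; the cassette hangs still (under 30 mm/s) and upright (within 0.2 rad) in the fingers, both catches pinched in by more than 5 mm, its underside at least 15 mm above the lid, touching no part of the logger (value of joint battery_lock above 0.027 m and z of cassette in the frame of logger above 0.09 m and angle between cassette's own z axis and vertical below 0.2 rad and value of joint each of catch_left, catch_right above 0.005 m and contact force between cassette and the fingers above 4 N and contact force between cassette and logger below 0.2 N and linear speed of cassette below 0.03 m/s); the arm keeps its last pose, push and grip.
It fails at once if a bystander was moved by more than 30 mm (distance of any of radio, thermometer, calculator from where it was at the start of the episode above 0.03 m).
It also fails if it takes over 42 s, if anything falls off the work surface, if the arm or the gripper's body presses on something with over 40 N, if the wrist force passes 120 N, or if a joint passes its speed limit or range.

### The arm

A 6-joint arm with a two-finger parallel gripper is mounted at the origin on a cart in front of the work surface, level with it; the furniture and walls round the work are solid. World frame = base frame: x ahead of the robot, y to its left, z up, the work surface at z = 0. Lengths are in mm, angles in rad, forces in N, time in s.
With the tool pointing down it reaches from about 350 to 975 mm from the base axis. Payload 7.1 kg.
Tool frame: the origin (TCP) lies at the very end of the fingers, on their centre line; the grasp point (between the pads) lies 19 mm behind it (ctrl.pinch_z is the z of the grasp point in the tool frame, in mm); z points along the fingers, y is the direction in which the jaws open and shut (so a half turn about z gives the same grasp; the last joint's range is limited). The gripper opens to 88 mm and grips with 3 to 60 N. Pads are 20 mm wide; open, the fingers measure 115 mm over their backs; the gripper's body (75 mm by 178 mm) begins 61 mm behind the grasp point.
Start: joints at [-1.253, 0.423, 1.63, -0, 1.089, -0.019], TCP at [206.56, -589.862, 222.675] pointing down, gripper open.
Joint ranges: [-3, 3], [-0.9, 2.11], [0.09, 2.58], [-1.31, 4.45], [0.11, 2.69], [-2.54, 2.54]. Speed limits (rad/s): [2.39, 2.39, 3.01, 3.14, 3.14, 3.14].

### API

Orientations are given as a rotation vector (axis times angle).
In Python, from workcell import get_obs, optics, ctrl gives the robot as it stands.
- The arm moves only by the shell command python3 -m jog 'ROWS'. ROWS is a JSON object of lists of equal length, an entry for each row: "delta_rot": the turn, a rotation vector about the tool's x, y, z in rad, a list of three; "translation": the shift along the tool's x, y, z in mm, a list of three; "hand": the opening, from -1 (shut) to 1 (fully open). In form: {"delta_rot": [[rx, ry, rz], ...], "translation": [[x, y, z], ...], "hand": [hand, ...]}. A call has 1 to 5 rows; each row is the pose to reach, as a shift and turn from the pose commanded when the call began, along the tool's axes at that moment; what a row does not reach only later rows make up. A row lasts 1/10 s, in which the tool goes at most 50 mm and 8.59 degrees, less where a joint would pass 70% of its speed; a pose out of reach is approached as far as the arm can. A call with a gripper value outside its range is refused whole. The fingers move at their own pace and stop on an object; the grip force is fixed at half the most. Time passes only in rows, so rows that repeat a pose let the fingers close. It gives the time, the measured TCP pose, the force and the opening at its end, in the units of the state.
- get_obs(): the state, without advancing time (a new reading comes with each control period).
- optics.get_image(name): name is "scene" or "top" or "wrist"; returns the picture (400x640x3 uint8, red, green, blue); there is no depth.
- optics.calibration(name): a dict with "intrinsics" (3x3 intrinsics, pixels), "k1" (the pictures are not rectified: a ray, as slopes to the right and down, at radius r is drawn at 1 + k1 r^2 times it, then the intrinsics apply), "cam_to_world" (4x4, takes a point from camera to world coordinates). Camera axes: x right, y up, looking along -z (the intrinsics and any distortion apply to the point x, -y, -z); pixel columns grow to the right and rows downward; lengths in mm; the calibration is good to about 2 mm. A picture is of the moment at which its call begins: read the wrist's pose just before it. calibration takes no time and is no camera call; for the wrist camera it gives the pose at the moment of the call.
- ctrl.close_job(): hands the job in, once; it reports no verdict.
The state is a dict: "t": time; "qpos": joint angles; "qvel": joint speeds; "joint_torque": joint torques, N m; "ee_pos": TCP position; "orientation": TCP orientation; "ft_force": force on the tool from outside, world axes, zero at the start; "moment": the same for the moment, N m; "width": finger opening in mm.
Only numpy, scipy, OpenCV 4.12 (cv2) and the standard library are available. Lean on these libraries where they do the work, as an engineer would, in place of code of your own. Each camera call takes 0.05 s, during which the arm holds its last target. There are 200 camera calls.

## Working session

There is one attempt and no reset: what is moved stays moved. The work goes in short steps, Python scripts to look and compute and a shell command to move; the robot and the scene stay as the last step left them, time stands still between calls to the robot, and variables do not carry over. Pictures are saved under pics/ and viewed, about 8 in all and at most 12, crops included, and the job is handed in when it is done.

```bash
mkdir -p pics; ls
python3 - <<'E'
from workcell import get_obs, optics, ctrl
import cv2, numpy as np
o=get_obs(); print({k:np.round(v,3) for k,v in o.items()}, ctrl.pinch_z)
for n in ("top","scene"):
    im=optics.get_image(n); cv2.imwrite(f"pics/{n}0.png",im[:,:,::-1])
    c=optics.calibration(n); print(n,np.round(c["intrinsics"],1).tolist(),c["k1"],np.round(c["cam_to_world"],3).tolist())
E
```

```text
pics
{'t': np.float64(0.0), 'qpos': array([-1.253,  0.424,  1.631, -0.   ,  1.089, -0.019]), 'qvel': array([-0.001,  0.002,  0.001, -0.002,  0.   , -0.   ]), 'joint_torque': array([-0.0000e+00, -5.4463e+01, -2.7367e+01,  6.4000e-02,  2.3000e-02,
       -0.0000e+00]), 'ee_pos': array([ 206.386, -589.347,  221.918]), 'orientation': array([-3.096, -0.526,  0.   ]), 'ft_force': array([ 0.724, -0.281,  0.221]), 'moment': array([-0.045, -0.028,  0.037]), 'width': np.float64(88.237)} -18.700000000000003
top [[414.0, 0.0, 320.1], [0.0, 414.0, 191.2], [0.0, 0.0, 1.0]] 0.011238828603323382 [[-0.023, 0.99, -0.136, 411.929], [-1.0, -0.021, 0.014, 114.131], [0.011, 0.136, 0.991, 1328.46], [0.0, 0.0, 0.0, 1.0]]
scene [[436.8, 0.0, 330.4], [0.0, 436.8, 196.4], [0.0, 0.0, 1.0]] 0.005754612957292299 [[-0.585, 0.472, -0.66, -159.467], [-0.811, -0.318, 0.492, 652.828], [0.022, 0.823, 0.568, 717.458], [0.0, 0.0, 0.0, 1.0]]
```

View pics/top0.png

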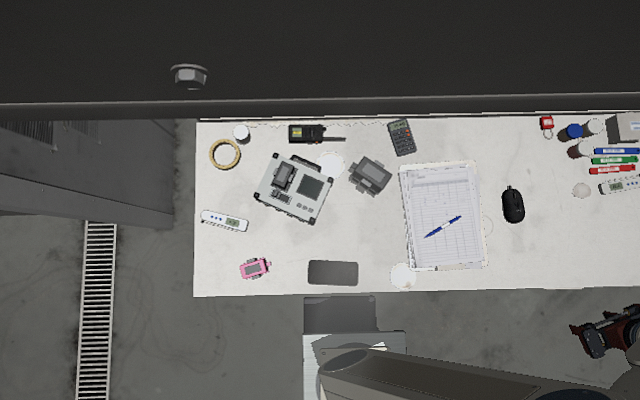

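View pics/scene0.png

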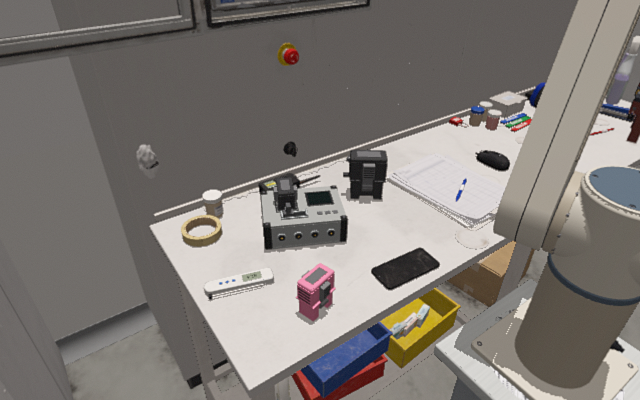

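Top view: the logger is at about (293,187), turned roughly 25°, with the cassette at (284,177). A large dark look-alike stands at (370,175) and a pink one at (255,268). In the scene view the logger is at (303,215). Next I zoom in on it.

```bash
cat > h.py <<'E'
from workcell import get_obs, optics, ctrl
import cv2, numpy as np
from scipy.spatial.transform import Rotation as R
def ray(c,uv):
    K=c["intrinsics"];k=c["k1"];T=np.array(c["cam_to_world"])
    d=np.array([(uv[0]-K[0][2])/K[0][0],(uv[1]-K[1][2])/K[1][1]]);s=d.copy()
    for _ in range(20): s=d/(1+k*(s@s))
    return T[:3,3],T[:3,:3]@np.array([s[0],-s[1],-1.])
def onz(c,uv,z):
    o,d=ray(c,uv); return o+d*(z-o[2])/d[2]
def pix(c,P):
    K=np.array(c["intrinsics"]);T=np.array(c["cam_to_world"])
    p=T[:3,:3].T@(np.asarray(P,float)-T[:3,3]); s=np.array([p[0],-p[1]])/-p[2]
    s=s*(1+c["k1"]*(s@s)); return s*[K[0,0],K[1,1]]+K[:2,2]
E
python3 - <<'E'
import cv2,numpy as np
t=cv2.imread("pics/top0.png")[140:235,240:345]; s=cv2.imread("pics/scene0.png")[170:250,250:355]
a=cv2.resize(t,(420*95//105*105//95,380),interpolation=cv2.INTER_CUBIC)
a=cv2.resize(t,None,fx=6,fy=6,interpolation=cv2.INTER_CUBIC)
cv2.imwrite("pics/c1.png",a)
E
```

```text
(no output)
```

View pics/c1.png

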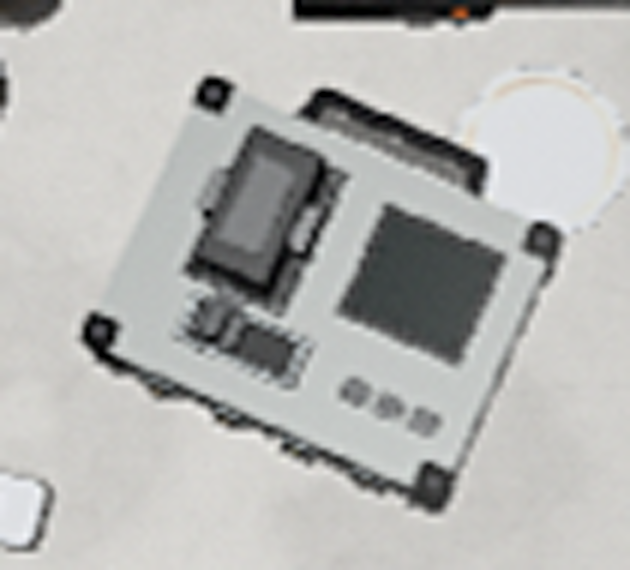

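The corner guards' tops are at crop pixels (213,93), (543,240), (100,332) and (435,485). The cassette head is at about (262,205), and the lock is in front of it with its fin at about (213,318).

Run:
```python
from h import *
c=optics.calibration("top")
f=lambda u,v,z: onz(c,((u+.5)/6-.5+240,(v+.5)/6-.5+140),z)
P=[f(213,93,76),f(543,240,76),f(100,332,76),f(435,485,76)]
bl,br,fl,fr=P
print(np.round(P,1)); ctr=np.mean(P,0)
print("ctr",ctr,"w",np.linalg.norm(bl-br),np.linalg.norm(fl-fr),"d",np.linalg.norm(bl-fl),np.linalg.norm(br-fr))
y=(bl-br)+(fl-fr); yaw=np.arctan2(-y[0],y[1]); x=(bl-fl)+(br-fr); yaw2=np.arctan2(x[1],x[0]); print(yaw,yaw2)
yaw=(yaw+yaw2)/2; Rz=R.from_euler('z',yaw).as_matrix(); o=ctr*[1,1,0]
for n,p in dict(grip=(-41,40,99),pinch=(18,40,101)).items(): print(n,np.round(o+Rz@p,1))
print("head seen",f(262,205,127),"fin seen",f(213,318,105))
cs=optics.calibration("scene")
print([np.round(pix(cs,q)) for q in P], pix(cs,o+Rz@np.array([-41,40,109])))
ob=get_obs(); Rt=R.from_rotvec(ob["orientation"]); print(Rt.as_matrix().round(3))
w=optics.calibration("wrist"); T=np.array(w["cam_to_world"]); print("cam in tool",(Rt.inv().as_matrix()@(T[:3,3]-ob["ee_pos"])).round(1),(Rt.inv().as_matrix()@T[:3,:3]).round(3), w["intrinsics"])
```

```text
[[699.7 232.   76. ]
 [619.5  64.2  76. ]
 [576.9 290.3  76. ]
 [495.5 122.   76. ]]
ctr [597.91293497 177.13491738  76.        ] w 185.96168480226052 186.95967669645088 d 135.86538013636107 136.72732947353796
-0.44810551964772233 -0.4395225137204898
grip [578.1 230.9  99. ]
pinch [631.3 205.5 101. ]
head seen [631.33808174 203.69787837 127.        ] fin seen [578.91640033 230.24587594 105.        ]
[array([263., 192.]), array([333., 186.]), array([266., 224.]), array([344., 217.])] [287.19833141 204.19366858]
[[ 0.944  0.33  -0.   ]
 [ 0.33  -0.944  0.001]
 [ 0.    -0.001 -1.   ]]
cam in tool [  72.2    1.4 -162.9] [[ 0.     0.965  0.263]
 [ 1.    -0.     0.   ]
 [ 0.     0.263 -0.965]] [[323.8399299    0.         321.19629374]
 [  0.         323.8399299  204.7029234 ]
 [  0.           0.           1.        ]]
```

The corner spans and the predicted and seen positions of head and fin agree to within 2 mm. Logger centre is (598,177) and its yaw is -0.444. I'll work out a transit with the half-turned tool (yaw 2.698) to keep joint 6 well inside its range.

Run:
```python
import numpy as np
s=np.array([206.5,-589.5]);g=np.array([578.,231.]);d=(g-s)/5
for k in range(5):
    th=0.336+0.4724*k; x=np.array([np.cos(th),np.sin(th)]);y=np.array([np.sin(th),-np.cos(th)])
    print(k,np.round([d@x,d@y],1), s+d*(k+1))
```

```text
0 [ 124.3 -130.4] [ 280.8 -425.4]
1 [170.  -59.6] [ 355.1 -261.3]
2 [178.5  24.3] [429.4 -97.2]
3 [147.9 102.8] [503.7  66.9]
4 [ 84.9 158.9] [578. 231.]
```

```bash
python3 -m jog '{"delta_rot":[[0,0,-0.09],[0,0,-0.19],[0,0,-0.28],[0,0,-0.38],[0,0,-0.472]],"translation":[[25,-26,-10],[50,-52,-20],[75,-78,-30],[100,-104,-40],[124,-130,-50]],"hand":[1,1,1,1,1]}'
python3 -m jog '{"delta_rot":[[0,0,-0.09],[0,0,-0.19],[0,0,-0.28],[0,0,-0.38],[0,0,-0.472]],"translation":[[34,-12,0],[68,-24,0],[102,-36,0],[136,-48,0],[170,-60,0]],"hand":[1,1,1,1,1]}'
python3 -m jog '{"delta_rot":[[0,0,-0.09],[0,0,-0.19],[0,0,-0.28],[0,0,-0.38],[0,0,-0.472]],"translation":[[36,5,0],[72,10,0],[108,15,0],[143,20,0],[178,24,0]],"hand":[1,1,1,1,1]}'
```

```text
t: 0.6
ee_pos: [280.9, -424.6, 272.7]
orientation: [-2.885, -1.241, 0.0]
ft_force: [0.3, 1.1, 0.5]
width: 87.4
t: 1.1
ee_pos: [354.7, -260.3, 272.6]
orientation: [-2.515, -1.882, 0.0]
ft_force: [0.2, 0.0, -0.2]
width: 87.7
t: 1.6
ee_pos: [428.7, -96.6, 272.6]
orientation: [-2.005, -2.418, 0.0]
ft_force: [0.6, -0.7, -0.2]
width: 88.3
```

Tracking is good, so I continue. The gripper opens partway (about 35 mm) for the fin.

```bash
python3 -m jog '{"delta_rot":[[0,0,-0.09],[0,0,-0.19],[0,0,-0.28],[0,0,-0.38],[0,0,-0.472]],"translation":[[30,21,0],[60,42,0],[90,63,0],[119,83,0],[148,103,0]],"hand":[1,1,1,1,1]}'
python3 -m jog '{"delta_rot":[[0,0,-0.09],[0,0,-0.19],[0,0,-0.28],[0,0,-0.38],[0,0,-0.472]],"translation":[[17,32,10],[34,64,20],[51,96,30],[68,128,45],[85,159,60]],"hand":[-0.2,-0.2,-0.2,-0.2,-0.2]}'
python3 -m jog '{"delta_rot":[[0,0,0],[0,0,0]],"translation":[[0,0,0],[0,0,0]],"hand":[-0.2,-0.2]}'
python3 - <<'E'
from h import *
c=optics.calibration("wrist"); im=optics.get_image("wrist"); cv2.imwrite("pics/w1.png",im[:,:,::-1])
o=get_obs(); Rt=R.from_rotvec(o["orientation"]).as_matrix()
print(o["qpos"].round(2),o["ee_pos"].round(1),Rt.round(3).tolist())
np.savez("w1.npz",T=c["cam_to_world"]); 
ctr=np.array([597.9,177.1,0]);Rz=R.from_euler('z',-0.444).as_matrix()
for p in [(-41,40,109),(18,40,127),(-75,100,75),(75,100,75),(-75,-100,75),(75,-100,75)]: print(p,pix(c,ctr+Rz@np.array(p)).round(1))
E
```

```text
t: 2.1
ee_pos: [503.2, 67.6, 272.5]
orientation: [-1.384, -2.82, 0.0]
ft_force: [0.5, -0.6, -0.3]
width: 87.3
t: 2.6
ee_pos: [577.8, 231.8, 211.9]
orientation: [-0.686, -3.066, 0.0]
ft_force: [0.5, -0.3, -0.0]
width: 51.3
t: 2.8
ee_pos: [576.8, 230.5, 211.6]
orientation: [-0.692, -3.063, 0.002]
ft_force: [0.1, 0.0, 0.5]
width: 36.2
[ 0.36  0.43  1.65 -0.    1.07 -0.77] [576.9 229.8 212.3] [[-0.902, 0.431, -0.001], [0.431, 0.902, -0.001], [0.001, -0.001, -1.0]]
(-41, 40, 109) [323.3 203.8]
(18, 40, 127) [323.3 276.8]
(-75, 100, 75) [388.  158.9]
(75, 100, 75) [380.1 302.2]
(-75, -100, 75) [173.6 159.4]
(75, -100, 75) [190.9 301.3]
```

View pics/w1.png

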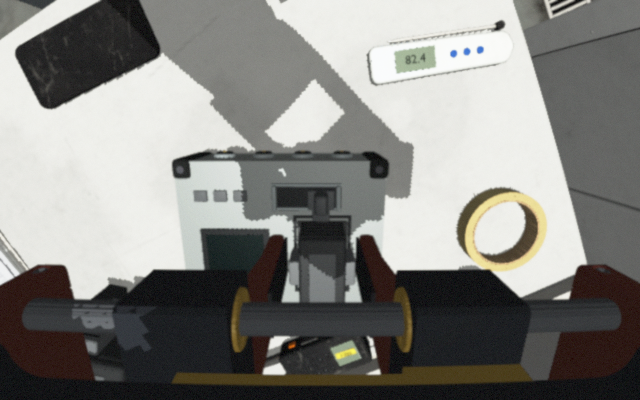

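The wrist view shows the fin at (321,205), where (323,204) was predicted, and the front guards at (181,167) and (379,166). The estimate holds and the fin sits between the fingers. I'll descend to just above the sliding block and close.

```bash
python3 -m jog '{"delta_rot":[[0,0,0],[0,0,0],[0,0,0],[0,0,0],[0,0,0]],"translation":[[-1,0,30],[-1,0,60],[-1,0,90],[-1,0,110],[-1,0,119]],"hand":[-0.2,-0.2,-0.2,-0.2,-0.2]}'
python3 -m jog '{"delta_rot":[[0,0,0],[0,0,0],[0,0,0],[0,0,0],[0,0,0]],"translation":[[0,0,0],[0,0,0],[0,0,0],[0,0,0],[0,0,0]],"hand":[-0.2,-1,-1,-1,-1]}'
```

```text
t: 3.35
ee_pos: [577.3, 228.2, 92.6]
orientation: [-0.696, -3.062, 0.002]
ft_force: [0.0, -0.2, -0.3]
width: 35.2
t: 3.85
ee_pos: [578.9, 229.9, 94.8]
orientation: [0.692, 3.063, 0.001]
ft_force: [-2.0, -2.2, 5.4]
width: 10.8
```

The fin is gripped (10.8 mm). Now I drag along tool -y.

```bash
python3 -m jog '{"delta_rot":[[0,0,0],[0,0,0],[0,0,0],[0,0,0],[0,0,0]],"translation":[[0,-6,0],[0,-12,0],[0,-17,0],[0,-22,0],[0,-25,0]],"hand":[-1,-1,-1,-1,-1]}'
python3 -m jog '{"delta_rot":[[0,0,0],[0,0,0],[0,0,0]],"translation":[[0,-2,0],[0,-4,0],[0,-4,0]],"hand":[-1,-1,-1]}'
```

```text
t: 4.35
ee_pos: [568.3, 207.7, 94.8]
orientation: [0.693, 3.062, 0.003]
ft_force: [-0.4, 2.7, 6.1]
width: 10.8
t: 4.65
ee_pos: [566.5, 204.0, 94.8]
orientation: [0.693, 3.062, 0.003]
ft_force: [-0.1, 2.1, 7.1]
width: 11.0
```

```bash
python3 -m jog '{"delta_rot":[[0,0,0],[0,0,0],[0,0,0]],"translation":[[0,-2,0],[0,-3,0],[0,-3,0]],"hand":[-1,-1,-1]}'
python3 -m jog '{"delta_rot":[[0,0,0],[0,0,0],[0,0,0]],"translation":[[0,-1,0],[0,-2,0],[0,-2,0]],"hand":[-1,-1,-1]}'
```

```text
t: 4.95
ee_pos: [566.0, 202.6, 94.8]
orientation: [0.693, 3.061, 0.006]
ft_force: [2.2, 8.6, 3.7]
width: 11.0
t: 5.25
ee_pos: [565.9, 202.5, 94.8]
orientation: [0.693, 3.06, 0.011]
ft_force: [4.0, 16.4, -0.8]
width: 10.9
```

The force rose to 17 N with no further motion, so the lock is at its stop. I'll release, lift, and open.

```bash
python3 -m jog '{"delta_rot":[[0,0,0],[0,0,0],[0,0,0]],"translation":[[0,1,0],[0,2,0],[0,2,0]],"hand":[-0.2,-0.2,-0.2]}'
python3 -m jog '{"delta_rot":[[0,0,0],[0,0,0],[0,0,0],[0,0,0],[0,0,0]],"translation":[[0,0,-15],[0,0,-40],[0,0,-70],[0,0,-100],[0,0,-120]],"hand":[-0.2,-0.2,-0.2,1,1]}'
python3 -m jog '{"delta_rot":[[0,0,0],[0,0,0]],"translation":[[0,0,0],[0,0,0]],"hand":[1,1]}'
python3 - <<'E'
from h import *
c=optics.calibration("wrist"); im=optics.get_image("wrist"); cv2.imwrite("pics/w2.png",im[60:320,140:460,::-1].repeat(2,0).repeat(2,1))
o=get_obs(); Rt=R.from_rotvec(o["orientation"]).as_matrix()
print(o["ee_pos"].round(1),Rt.round(3).tolist())
ctr=np.array([597.9,177.1,0]);Rz=R.from_euler('z',-0.444).as_matrix()
for p in [(-41,40,109),(-41,10,109),(-18,60,127),(-18,20,127),(18,40,127),(18,69,117),(18,11,117)]: print(p,((pix(c,ctr+Rz@np.array(p))-[140,60])*2).round(1))
w=ctr+Rz@np.array([18,40,82]); print("to pinch TCP, tool axes",(Rt.T@(w-o["ee_pos"])).round(1))
E
```

```text
t: 5.55
ee_pos: [564.1, 200.6, 93.4]
orientation: [-0.693, -3.064, 0.001]
ft_force: [0.1, 0.4, 0.1]
width: 31.2
t: 6.05
ee_pos: [565.3, 200.9, 216.9]
orientation: [0.693, 3.062, 0.002]
ft_force: [0.2, -0.5, 0.0]
width: 47.7
t: 6.25
ee_pos: [564.5, 200.7, 214.2]
orientation: [0.693, 3.063, 0.001]
ft_force: [-1.0, -0.3, 0.2]
width: 63.4
[564.  200.6 213.2] [[-0.903, 0.43, -0.001], [0.43, 0.903, -0.0], [0.001, -0.001, -1.0]]
(-41, 40, 109) [441.1 281.8]
(-41, 10, 109) [371.  281.8]
(-18, 60, 127) [493.  346.9]
(-18, 20, 127) [395.8 347.1]
(18, 40, 127) [441.6 426.5]
(18, 69, 117) [504.4 415.6]
(18, 11, 117) [373.1 416.1]
to pinch TCP, tool axes [-58.8  33.5 131.1]
```

View pics/w2.png

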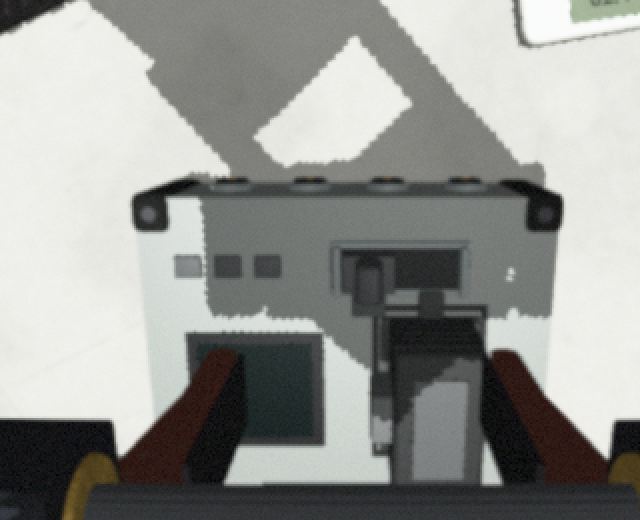

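The fin is at (369,280), and full travel predicts (371,282), so the lock is across. The head's front edge spans about 390–485, roughly 2 mm towards -y of the prediction, so I correct for that. Then I move over, descend open, and check centring before closing.

```bash
python3 -m jog '{"delta_rot":[[0,0,0],[0,0,0],[0,0,0],[0,0,0],[0,0,0]],"translation":[[-25,14,0],[-50,27,0],[-59,32,0],[-59,32,10],[-59,32,20]],"hand":[1,1,1,1,1]}'
python3 - <<'E'
from h import *
c=optics.calibration("wrist"); im=optics.get_image("wrist"); cv2.imwrite("pics/w3.png",im[80:380,120:520,::-1].repeat(2,0).repeat(2,1))
o=get_obs(); Rt=R.from_rotvec(o["orientation"]).as_matrix(); print(o["ee_pos"].round(1),o["width"])
ctr=np.array([597.9,177.1,0]);Rz=R.from_euler('z',-0.444).as_matrix()
for p in [(-18,60,127),(-18,20,127),(54,60,127),(18,69,117),(18,11,117)]: print(p,((pix(c,ctr+Rz@np.array(p))-[120,80])*2).round(1))
w=ctr+Rz@np.array([18,40,82]); print((Rt.T@(w-o["ee_pos"])).round(1), ((pix(c,o["ee_pos"])-[120,80])*2).round(1))
E
```

```text
t: 6.8
ee_pos: [630.2, 204.2, 191.7]
orientation: [-0.693, -3.062, 0.002]
ft_force: [-0.0, -0.1, -0.0]
width: 88.1
[628.9 203.9 189.9] 87.34400393379981
(-18, 60, 127) [465.9 175.7]
(-18, 20, 127) [352.8 175.7]
(54, 60, 127) [461.2 362.8]
(18, 69, 117) [484.6 265.2]
(18, 11, 117) [333.3 265.3]
[ -2.    2.9 107.8] [401.9 335.4]
```

View pics/w3.png

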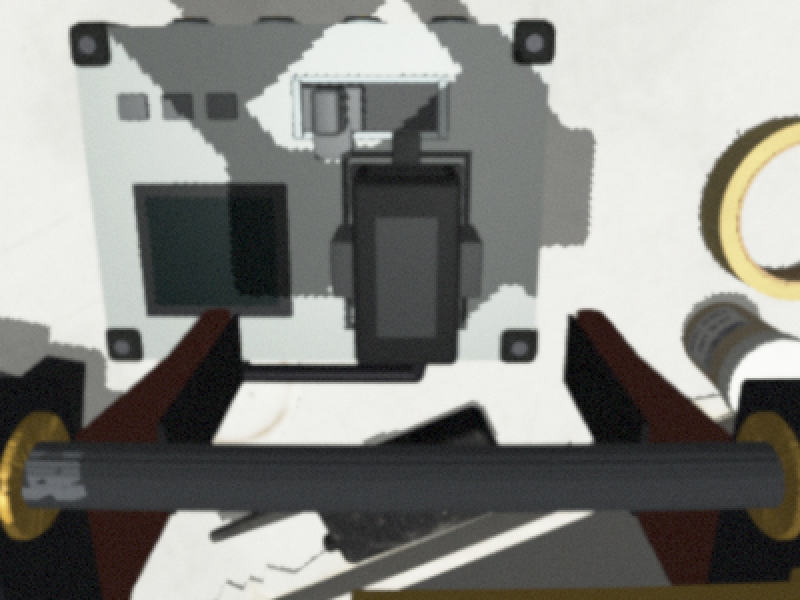

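The catches' faces span 331–481 at row 262 (333–485 at row 265 predicted), so about 1.5 mm of +y correction remains. The lock is visibly fully across and its tongue is off the ear. I descend and pinch.

```bash
python3 -m jog '{"delta_rot":[[0,0,0],[0,0,0],[0,0,0],[0,0,0],[0,0,0]],"translation":[[-1,1.5,25],[-1,1.5,55],[-1,1.5,80],[-1,1.5,98],[-1,1.5,107]],"hand":[1,1,1,1,1]}'
python3 -m jog '{"delta_rot":[[0,0,0],[0,0,0],[0,0,0],[0,0,0],[0,0,0]],"translation":[[0,0,0],[0,0,0],[0,0,0],[0,0,0],[0,0,0]],"hand":[1,-1,-1,-1,-1]}'
python3 -m jog '{"delta_rot":[[0,0,0],[0,0,0],[0,0,0],[0,0,0],[0,0,0]],"translation":[[0,0,0],[0,0,0],[0,0,0],[0,0,0],[0,0,0]],"hand":[-1,-1,-1,-1,-1]}'
```

```text
t: 7.35
ee_pos: [630.6, 205.0, 84.1]
orientation: [-0.691, -3.06, 0.003]
ft_force: [0.3, 0.6, -0.5]
width: 87.8
t: 7.85
ee_pos: [633.5, 205.4, 87.6]
orientation: [0.693, 3.063, 0.0]
ft_force: [-1.7, -2.9, 2.9]
width: 59.3
t: 8.35
ee_pos: [633.3, 204.9, 87.5]
orientation: [0.693, 3.064, -0.001]
ft_force: [-2.5, -3.0, 7.8]
width: 42.3
```

```bash
python3 -m jog '{"delta_rot":[[0,0,0],[0,0,0]],"translation":[[0,0,0],[0,0,0]],"hand":[-1,-1]}'
python3 -m jog '{"delta_rot":[[0,0,0],[0,0,0],[0,0,0],[0,0,0],[0,0,0]],"translation":[[0,0,-3],[0,0,-6],[0,0,-9],[0,0,-12],[0,0,-15]],"hand":[-1,-1,-1,-1,-1]}'
```

```text
t: 8.55
ee_pos: [633.3, 204.9, 87.5]
orientation: [0.693, 3.064, -0.001]
ft_force: [-2.7, -3.6, 8.2]
width: 42.0
t: 9.05
ee_pos: [633.0, 205.5, 101.7]
orientation: [-0.693, -3.064, 0.0]
ft_force: [-0.4, -0.2, -4.5]
width: 41.8
```

It carries about 4.5 N, which matches the cassette's weight, and nothing binds. I keep lifting.

```bash
python3 -m jog '{"delta_rot":[[0,0,0],[0,0,0],[0,0,0],[0,0,0],[0,0,0]],"translation":[[0,0,-6],[0,0,-14],[0,0,-22],[0,0,-30],[0,0,-38]],"hand":[-1,-1,-1,-1,-1]}'
python3 -m jog '{"delta_rot":[[0,0,0],[0,0,0],[0,0,0],[0,0,0],[0,0,0]],"translation":[[0,0,-10],[0,0,-22],[0,0,-34],[0,0,-45],[0,0,-52]],"hand":[-1,-1,-1,-1,-1]}'
python3 -m jog '{"delta_rot":[[0,0,0],[0,0,0],[0,0,0],[0,0,0],[0,0,0]],"translation":[[0,0,0],[0,0,0],[0,0,0],[0,0,0],[0,0,0]],"hand":[-1,-1,-1,-1,-1]}'
python3 - <<'E'
from h import *
s=optics.get_image("scene")[:,:,::-1]; w=optics.get_image("wrist")[:,:,::-1]
a=cv2.resize(s[80:270,220:420],(600,570)); cv2.imwrite("pics/e1.png",a); cv2.imwrite("pics/e2.png",w)
o=get_obs(); print(o["t"],o["ee_pos"].round(1),o["ft_force"].round(1),o["width"],o["qvel"].round(3))
E
```

```text
t: 9.55
ee_pos: [633.3, 205.5, 140.7]
orientation: [0.693, 3.064, 0.0]
ft_force: [-1.2, 0.4, -4.3]
width: 41.9
t: 10.05
ee_pos: [633.7, 205.6, 193.3]
orientation: [0.693, 3.063, 0.001]
ft_force: [0.2, 0.3, -4.0]
width: 42.1
t: 10.55
ee_pos: [632.9, 205.4, 191.2]
orientation: [-0.693, -3.063, 0.001]
ft_force: [0.7, 0.4, -4.0]
width: 41.7
10.65 [633.1 205.4 191.3] [ 0.1 -0.1 -4.7] 41.99455820468313 [ 0.003 -0.002 -0.003 -0.002  0.001 -0.   ]
```

View pics/e1.png

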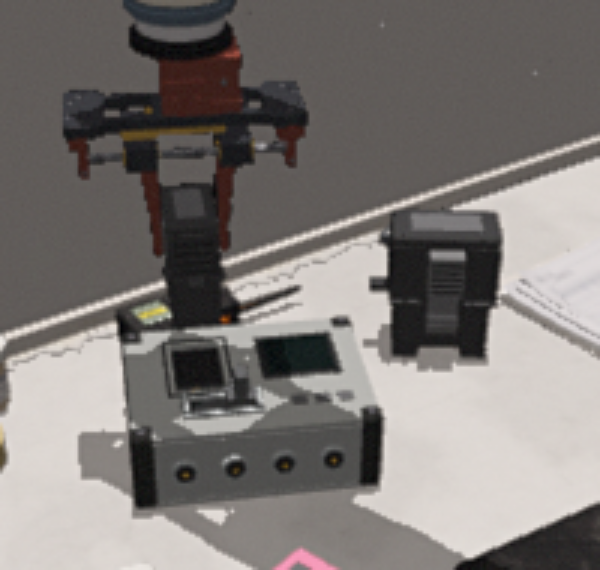

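View pics/e2.png

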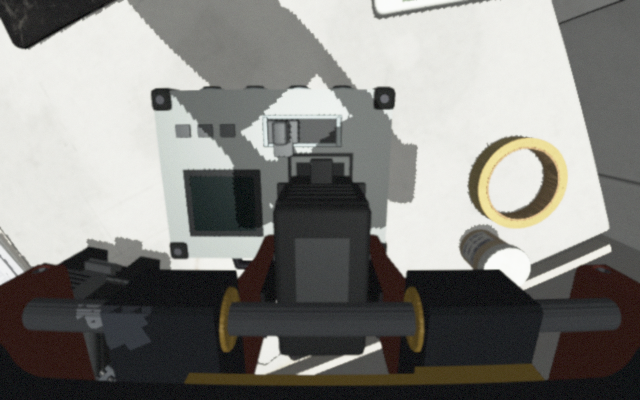

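The cassette hangs upright in the fingers above the empty bay, and the lock is still across with its fin at (279,131) in the wrist view. The cassette has risen about 104 mm, the arm is still and the opening is 42 mm. I'm handing in.

```bash
python3 -c "
from workcell import ctrl; print(ctrl.close_job())"
```

```text
the job is handed in; nothing more can be done
None
```

The job is done and handed in at about 10.7 s. I dragged the battery lock to its stop, pinched both catches and lifted the cassette straight up. It is still held by its pinched catches above the empty bay. No verdict was reported.

**Last checks:**
- **Lock:** at the stop the force rose to about 17 N with no further motion. The last wrist picture still shows the lock across.
- **Cassette:** its underside should be about 60 mm above the lid, reckoned from a tool rise of about 104 mm. It looks upright in the pictures, the arm is at rest, and the wrist carries 4 to 4.7 N, which fits the cassette's weight.
- **Catches:** I had no direct reading of the catch joints; the evidence is the finger opening and the free lift. The opening reads 42 mm, where 44 mm was expected for fully pinched. I put the difference down to the pads giving a little or a reading offset.
- **Tool height:** it read about 3 mm higher after the fingers closed on the catches. I did not find out why, but the force stayed around 8 N.
- **Bystanders:** the arm never went near the radio, thermometer or calculator. I did not measure their positions again at the end.

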